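# Hold a guitar tone bar seated in the V-blocks of a checking station

## Robot

A 6-joint arm with a two-finger parallel gripper is mounted at the origin on a cart in front of the work surface, level with it; the furniture and walls round the work are solid. World frame = base frame: x ahead of the robot, y to its left, z up, the work surface at z = 0. Lengths are in mm, angles in rad, forces in N, time in s.
With the tool pointing down it reaches from about 350 to 875 mm from the base axis. Payload 4.2 kg.
Tool frame: the origin (TCP) lies midway between the tips of the shut fingers; the grasp point (between the pads) lies 19 mm behind it (arm.hold_point_z is the distance from the TCP to the grasp point, in mm); z points along the fingers, y is the line along which they close (so a half turn about z gives the same grasp; the last joint's range is limited). The gripper opens to 85 mm and grips with 20 to 120 N. Pads are 22 mm wide; open, the fingers measure 114 mm over their backs; the gripper's body (76 mm by 85 mm) begins 54 mm behind the grasp point. The pads swing forward as they close: fully open they stand 13 mm farther back than shut.
Start: joints at [1.594, 0.385, 0.008, 0, -1.194, -0.259], TCP at [145.982, 607.691, 231.312] pointing down, gripper open.
Joint ranges: [-3.14, 3.14], [-1.21, 2.06], [-1.07, 1.41], [-3.16, 2.05], [-2.99, -0.16], [-3.1, 3.1]. Speed limits (rad/s): [2.79, 2.79, 3.14, 3.14, 3.14, 3.14].

## Interface

Orientations are given as a unit quaternion [x, y, z, w].
In Python, from bench import arm, vision gives the robot as it stands. The module is installed in compiled form; this text tells all that it offers.
- The arm moves only by the tool servo_tool, never from a script. Its argument "plan" is a list of rows, each a list of 7 numbers: the shift along the world's x, y, z each as a share of 300 mm, from -1 to 1, then the turn, a rotation vector about the world's x, y, z each as a share of 2 rad, from -1 to 1, then the opening, from 0 (shut) to 1 (fully open). A call has 1 to 20 rows; each row shifts and turns the commanded pose from where the row before left it; what a row does not reach is not made up. A row lasts 1/8 s, in which the tool goes at most 62.5 mm and 10.7 degrees, less where a joint would pass 70% of its speed; a pose out of reach is approached as far as the arm can. A call with a number of a shift or a turn outside -1 to 1 is refused whole. A call with a gripper value outside its range is refused whole. The fingers move at their own pace and stop on an object; the grip force is fixed at half the most. Time passes only in rows, so rows that do not move let the fingers close. It gives the time, the measured TCP pose, the force, the opening and the grip force at its end, in the units of the state.
- arm.read_state(): the state, without advancing time (a new reading comes with each control period).
- vision.get_image(name): name is "scene" or "top" or "wrist"; returns a dict with "image" (384x512x3 uint8, red, green, blue), "z_map" (384x512 float32, mm along the optical axis (not along the pixel's ray), 0 where there is no reading), "K" (3x3 intrinsics, pixels), "D" ([k1, k2, p1, p2, k3] as OpenCV has them; the pictures are not rectified), "world_to_cam" (4x4, takes a point from world to camera coordinates); the wrist camera has in their place "mount" (4x4, takes a point from camera to tool coordinates, whose origin is the TCP and whose axes are the flange's). Camera axes: x right, y down, z forward; pixel columns grow to the right and rows downward; lengths in mm; the calibration is good to about 2 mm. A picture is of the moment at which its call begins: read the wrist's pose just before it.
- arm.job_done(): hands the job in; it is judged then, once.
The state is a dict: "clock": time; "joints": joint angles; "joint_vel": joint speeds; "joint_efforts": joint torques, N m; "position": TCP position; "ee_rot": TCP orientation; "contact_force": force on the tool from outside, world axes, zero at the start; "wrist_torque": the same for the moment, N m; "gripper_width": finger opening in mm; "grasp_force": force on a finger pad.
Only numpy, scipy, OpenCV 4.12 (cv2) and the standard library are available. Lean on these libraries where they do the work, as an engineer would, in place of code of your own. Each camera call takes 0.05 s, during which the arm holds its last target. There are 200 camera calls.

## Task

Before the bar is checked, reset the station: push its spring plunger all the way down to its stop and let it come back up. Then take the steel tone bar from its wooden rest, lay it lengthwise in the two V-blocks, midway between its ends (either way round), and, without ramming it, press it straight down with a steady 10 to 20 N so that it bears on both sloping faces. Finish while still holding it pressed there with the gripper, as the reading is being taken; leave the sanding block, tape roll and screwdriver where they are.

Things in the scene. Friction and masses are not known exactly. Their poses are not given: they have to be found in the camera images.
- station: Checking station fixed to the bench: aluminium base plate 100 x 230 x 12 mm (x, y, z). Origin: centre of the plate's underside, z up. Along its long y axis: at y = -85 mm a grey readout box 70 x 44 mm, top 46 mm high; round y = 0 a pair of steel V-blocks 50 mm wide; at y = +92 mm a spring plunger.
- v_seat (a point): Point in the groove, 55 mm above the bench over the station's origin: middle of the seated bar's axis. Station axes: y along the groove, x across. V-blocks 12 mm thick, centred at y = -32 and +32 mm; the 52 mm gap between takes the fingers. In the gap stands a fixed probe 8 mm thick (16 mm at the foot), top 39.5 mm high, 2.5 mm short of a seated bar.
- v_face_far: The +x half of both V-blocks with its sloping face (fixed to the station, same origin and axes). The common 90 degree V groove runs along y: mouth 36 mm wide, 54.6 mm above the bench; root 36.6 mm above the bench. Ground steel, slippery (friction about 0.25).
- v_face_near: The -x half of both V-blocks, mirror image of the other (fixed to the station; same origin and axes).
- plunger_top (a point): Centre of the top of the plunger's mushroom head (flat steel, 24 mm across on top, 32 mm over the rim, head 12 mm high), 69 mm above the bench when up. Moves down with the plunger.
- plunger (a joint): Travel of the spring plunger in m: 0 = up, 0.012 = fully down on its stop. The spring takes about 1.8 N at the start and 6 N at the stop, and pushes it back up when let go.
- tone_bar: Guitar tone bar: smooth steel cylinder 26 mm in diameter and 88 mm long with a 12 mm bullet nose on one end (100 mm in all), about 0.3 kg. Origin on its axis in the middle of the 88 mm cylinder, x along the bar towards the nose; it may roll, so y and z turn. At the start it lies level on the wooden rest, its axis 31 mm above the bench.
- bar_rest: Wooden rest fixed to the bench, 50 x 96 x 18 mm, with two low ribs (3 mm high, outer edges 27 mm apart) along its y axis that keep the bar from rolling; the bar lies along its y axis over its middle. Origin: centre of its underside.
- sanding_block: Bystander: cork sanding block 56 x 101 x 28 mm, origin at the centre of its underside.
- masking_tape: Bystander: roll of cream tape lying flat, 90 mm across, 24 mm high, origin at the centre of its underside.
- screwdriver_yel: Bystander: screwdriver with a yellow handle, 28 x 170 x 28 mm, lying along its y axis, origin at the centre of its underside.
There are look-alikes about, which are no part of the job. What is meant by the tone_bar is not orange, and is the larger of those in its own colour.

How it is judged:
By the outcome, as a careful person would: the job done as asked, in the order asked, and still so for the second after the job is handed in, while the arm keeps its last pose, push and grip.
It also fails if it takes over 45 s, if anything falls off the work surface, if the arm or the gripper's body presses on something with over 40 N, if the wrist force passes 120 N, or if a joint passes its speed limit or range.

## Working session

There is one attempt and no reset: what is moved stays moved. The work goes in short steps, Python scripts to look and compute and a tool call to move; the robot and the scene stay as the last step left them, time stands still between calls to the robot, and variables do not carry over. Pictures are saved under pics/ and viewed, at most 10 in all, crops included, and the job is handed in when it is done.

Besides the shell and the picture viewer there is one more tool, called after "Emit:" as name(argument=value, ...), one argument or row to a line, values as JSON. servo_tool: Moves the arm, as the interface text tells. Its arguments: {"type":"object","properties":{"plan":{"type":"array"}},"required":["plan"]}

```bash
mkdir -p pics; cat > h.py <<'E'
import numpy as np, cv2, pickle
from bench import arm, vision
def grab(n):
    s=arm.read_state(); d=vision.get_image(n); d['state']=s
    pickle.dump(d,open(f'pics/{n}.pkl','wb')); return d
def load(n): return pickle.load(open(f'pics/{n}.pkl','rb'))
def save(d,f,box=None,s=1):
    im=d['image']
    if box: im=im[box[1]:box[3],box[0]:box[2]]
    cv2.imwrite(f,cv2.resize(im[:,:,::-1],None,fx=s,fy=s,interpolation=cv2.INTER_CUBIC))
def cam2w(d):
    if 'world_to_cam' in d: return np.linalg.inv(d['world_to_cam'])
    from scipy.spatial.transform import Rotation as R
    T=np.eye(4);T[:3,:3]=R.from_quat(d['state']['ee_rot']).as_matrix();T[:3,3]=d['state']['position']
    return T@d['mount']
def rays(d,uv):
    p=cv2.undistortPoints(np.array(uv,float).reshape(-1,1,2),d['K'],np.array(d['D'],float)).reshape(-1,2)
    return np.c_[p,np.ones(len(p))]
def onz(d,uv,z):
    T=cam2w(d); r=rays(d,uv)@T[:3,:3].T; o=T[:3,3]; return o+r*((z-o[2])/r[:,2])[:,None]
def dep(d,uv):
    T=cam2w(d); r=rays(d,uv); z=np.array([d['z_map'][int(round(v)),int(round(u))] for u,v in uv])
    return (r*z[:,None])@T[:3,:3].T+T[:3,3]
def proj(d,P):
    M=np.linalg.inv(cam2w(d)); P=np.array(P,float).reshape(-1,3)
    return cv2.projectPoints(P,cv2.Rodrigues(M[:3,:3])[0],M[:3,3],d['K'],np.array(d['D'],float))[0].reshape(-1,2)
def tri(d1,uv1,d2,uv2):
    out=[]
    for a,b in zip(uv1,uv2):
        A=np.zeros((3,3));B=np.zeros(3)
        for d,u in((d1,a),(d2,b)):
            T=cam2w(d); r=T[:3,:3]@rays(d,[u])[0]; r/=np.linalg.norm(r); M=np.eye(3)-np.outer(r,r); A+=M;B+=M@T[:3,3]
        out.append(np.linalg.solve(A,B))
    return np.array(out)
E
python3 - <<'E'
from h import *
np.set_printoptions(precision=1,suppress=True)
for n in('top','scene','wrist'):
    d=grab(n); print(n,cam2w(d)[:3],d['K'][0,0],(d['z_map']>0).mean())
a=[load(n)['image'] for n in('top','scene','wrist')]
for n in('top','scene'): save(load(n),f'pics/{n}.png',None,1.55)
s=arm.read_state(); print(s)
E
```

```text
top [[  0.   -1.    0.1 471.1]
 [ -1.   -0.   -0.  127.1]
 [  0.   -0.1  -1.  942.4]] 378.27531530845647 0.9960123697916666
scene [[   0.8   -0.3    0.5   -1.1]
 [  -0.6   -0.5    0.6 -654.7]
 [   0.    -0.8   -0.6  784.7]] 383.4221504215747 0.9957631429036459
wrist [[ -0.2  -0.9  -0.3 214.3]
 [ -1.    0.2   0.1 591.3]
 [  0.    0.3  -1.  373.4]] 319.22370880399797 0.9960123697916666
{'clock': 0.15, 'joints': array([ 1.6,  0.4,  0. , -0. , -1.2, -0.3]), 'joint_vel': array([ 0., -0.,  0.,  0., -0.,  0.]), 'joint_efforts': array([ -0. , -39.3,  18.9,   4.2,  -0. ,  -0. ]), 'position': array([145.9, 607.3, 230.5]), 'ee_rot': array([ 1. , -0.1, -0. ,  0. ]), 'contact_force': array([-0.9,  0.4, -0.2]), 'wrist_torque': array([-0. ,  0.1, -0. ]), 'grasp_force': 0.0, 'gripper_width': 85.6645362759023}
```

View pics/top.png

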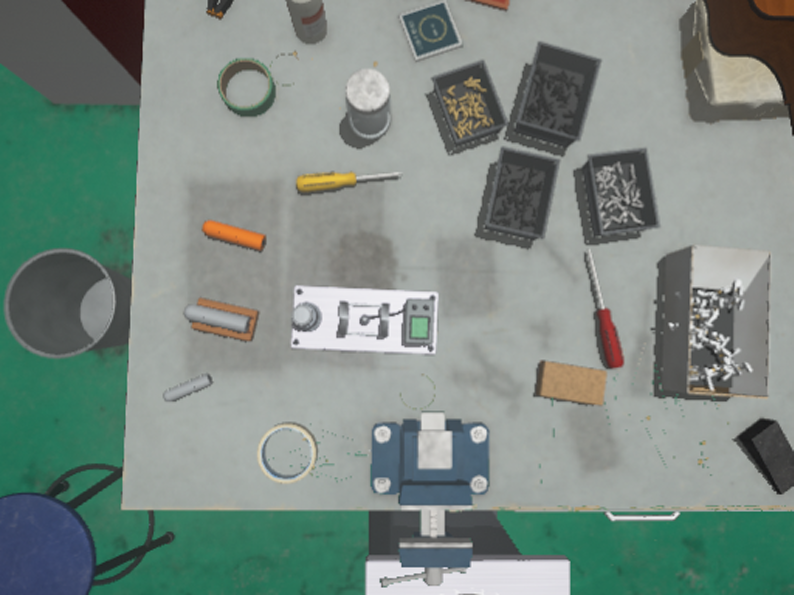

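View pics/scene.png

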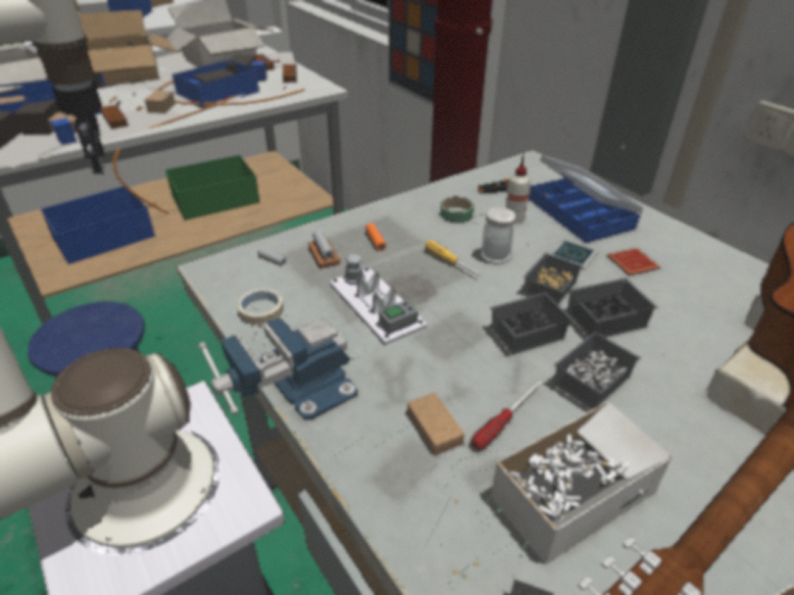

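The top view shows the station with corners near (294,286), (439,292), (437,355) and (291,347). Its plunger is at (306,316). The grey bar lies on its wooden rest at (217,318) with the nose to the left. The smaller grey bar at (188,386) and the orange one are the look-alikes. The scene view shows the same bar at (322,245) and the plunger at (353,263). Next I'll enlarge both.

```bash
python3 - <<'E'
from h import *
np.set_printoptions(precision=1,suppress=True)
t=load('top');s=load('scene')
save(t,'pics/c1.png',(110,175,290,240),4.4)
save(s,'pics/c2.png',(190,140,290,225),7)
k=1.55
print(onz(t,np.array([(294,286),(439,292),(437,355),(291,347)])/k,12))
print(dep(t,np.array([(306,312),(217,318),(250,336),(190,312)])/k))
E
```

```text
[[575.4 278.   12. ]
 [567.6  47.   12. ]
 [467.3  50.2  12. ]
 [478.7 280.6  12. ]]
[[530.  249.6  72.3]
 [521.7 387.9  46.9]
 [495.4 343.6  19.6]
 [530.7 429.8  44.3]]
```

View pics/c1.png

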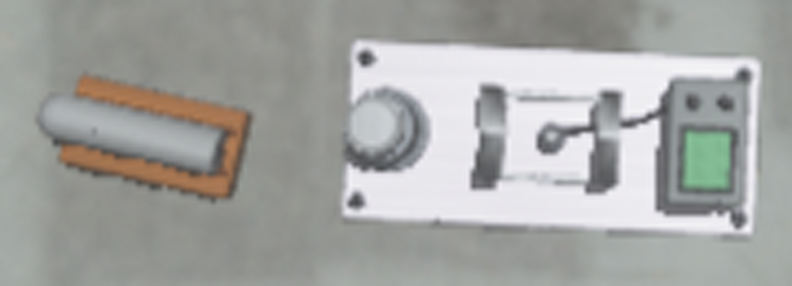

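View pics/c2.png

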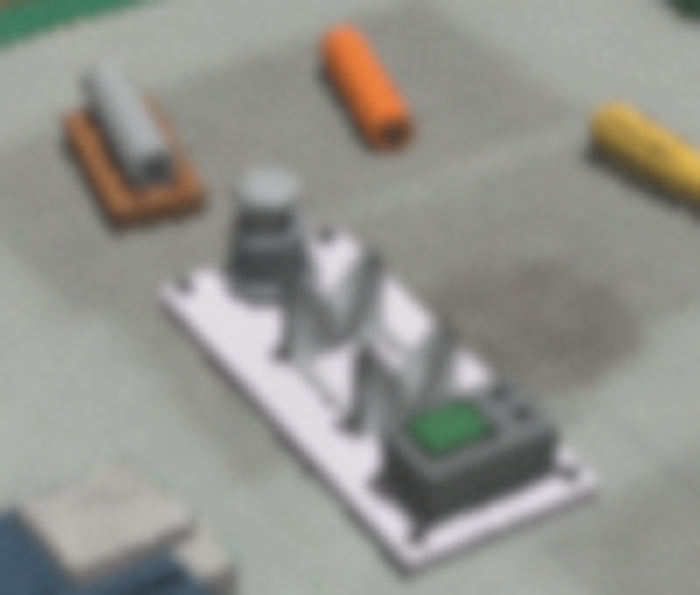

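The top crop shows the plunger head top at (377,127). The plate corners are at (352,40), (760,60), (754,235) and (342,217). The bar runs from its nose at (40,115) to its butt at (222,153). In the scene crop the plunger top is at (268,188), the plate corners at (340,230), (598,487), (405,573) and (165,293), and the butt face at (153,165).

```bash
python3 - <<'E'
from h import *
np.set_printoptions(precision=1,suppress=True)
t=load('top');s=load('scene')
f=lambda p,k,o:(np.array(p,float)+.5)/k-.5+np.array(o)
A=f([(352,40),(760,60),(754,235),(342,217),(377,127),(218,152)],4.4,(110,175))
B=f([(340,230),(598,487),(405,573),(165,293),(268,188),(153,165)],7,(190,140))
P=tri(t,A,s,B);print(P)
c=P[:4].mean(0);ty=(P[0]+P[3]-P[1]-P[2])[:2];print('c',c,'ydir deg',np.degrees(np.arctan2(ty[1],ty[0])))
z=onz(t,A[:4],12);c=z.mean(0);ty=(z[0]+z[3]-z[1]-z[2])[:2];yaw=np.arctan2(ty[1],ty[0]);print('top',c,np.degrees(yaw), c[:2]+92*np.array([np.cos(yaw),np.sin(yaw)]))
print(onz(t,A[4:5],69), 'bar ends',onz(t,f([(40,115),(222,153)],4.4,(110,175)),31))
# depth: bar points
for d in (t,s):
    h,w=d['z_map'].shape
    uv=np.stack(np.meshgrid(np.arange(w),np.arange(h)),-1).reshape(-1,2)
    Q=dep(d,uv)
    m=(abs(Q[:,0]-522)<35)&(abs(Q[:,1]-390)<70)&(Q[:,2]>34)
    q=Q[m];print(len(q),q.mean(0),q.max(0)); u,_,v=np.linalg.svd((q-q.mean(0))[:,:2]);print(v[0],np.degrees(np.arctan2(v[0,1],v[0,0])),((q-q.mean(0))[:,:2]@v[0]).min(),((q-q.mean(0))[:,:2]@v[0]).max())
    m=(abs(Q[:,0]-525)<25)&(abs(Q[:,1]-255)<25)&(Q[:,2]>63);print('pl',m.sum(),Q[m].mean(0))
w=load('wrist');print(cam2w(w)); print(w['mount'])
print(w['state']['ee_rot'],w['state']['position'])
E
```

```text
[[579.3 278.4   6.1]
 [568.8  48.5   5.7]
 [469.3  52.1   3. ]
 [480.2 281.5   6.4]
 [526.  255.   65.4]
 [513.6 345.9  32.4]]
c [524.4 165.1   5.3] ydir deg 87.33635010371556
top [523.4 165.4  12. ] 87.71909589098549 [527.1 257.3]
[[525.1 254.9  69. ]] bar ends [[532.8 443.6  31. ]
 [512.7 344.3  31. ]]
435 [524.1 390.4  42.7] [544.1 440.1  48.9]
[-0.2 -1. ] -102.18772130231415 -51.59730260738224 46.90624961868622
pl 150 [527.2 256.5  70. ]
110 [519.3 381.8  41.2] [540.1 432.4  46.4]
[-0.2 -1. ] -102.1426764155696 -51.36011689713706 41.276037538191986
pl 47 [523.5 251.8  68.2]
[[ -0.2  -0.9  -0.3 214.3]
 [ -1.    0.2   0.1 591.3]
 [  0.    0.3  -1.  373.4]
 [  0.    0.    0.    1. ]]
[[  -0.    -1.    -0.3   70.3]
 [   1.    -0.    -0.    -0.2]
 [   0.    -0.3    1.  -143.1]
 [   0.     0.     0.     1. ]]
[ 1.  -0.1 -0.   0. ] [145.9 607.2 230.3]
```

Emit:
servo_tool(
  plan=[
    [0.126,-0.119,0,0,0,-0.069,0.6],
    [0.126,-0.119,0,0,0,-0.069,0.3],
    [0.126,-0.119,0,0,0,-0.069,0],
    [0.126,-0.119,0,0,0,-0.069,0],
    [0.126,-0.119,0,0,0,-0.069,0],
    [0.126,-0.119,0,0,0,-0.069,0],
    [0.126,-0.119,0,0,0,-0.069,0],
    [0.126,-0.119,0,0,0,-0.069,0],
    [0.126,-0.119,0,0,0,-0.069,0],
    [0.126,-0.119,0,0,0,-0.069,0],
    [0,0,0,0,0,0,0],
    [0,0,0,0,0,0,0],
  ],
)

```text
clock: 1.65
position: [523.8, 250.5, 230.9]
ee_rot: [-0.691, 0.723, 0.0, -0.0]
contact_force: [0.1, -0.7, -0.4]
gripper_width: -0.6
grasp_force: 0.0
```

```bash
python3 - <<'E'
from h import *
np.set_printoptions(precision=2,suppress=True)
d=grab('wrist'); save(d,'pics/w1.png',None,1.56)
s=d['state'];print(s['clock'],s['position'],s['ee_rot'],s['joints'],s['contact_force'],s['gripper_width'])
E
```

```text
1.65 [523.79 250.47 230.89] [-0.69  0.72  0.   -0.  ] [ 0.72  0.31 -0.1  -0.   -1.16 -0.77] [ 0.06 -0.7  -0.39] -0.5841481512384694
```

View pics/w1.png

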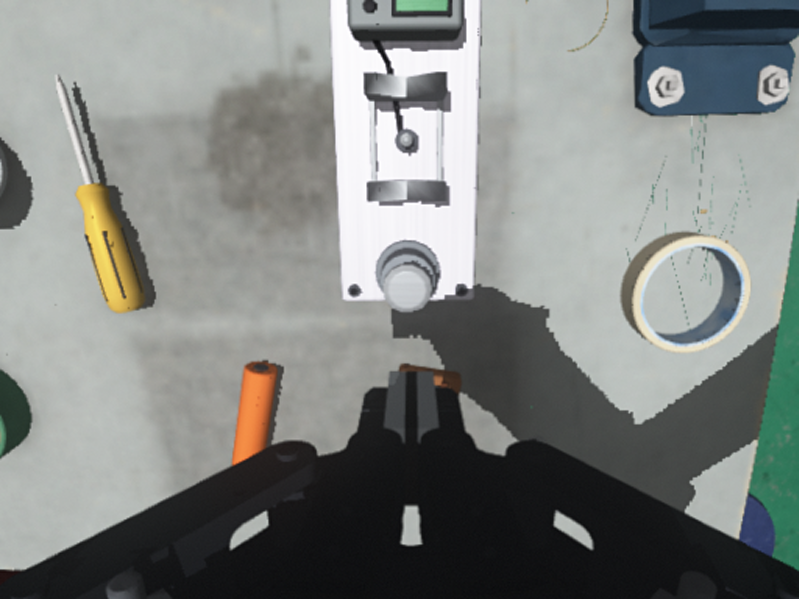

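The wrist view shows the plunger top at (408,287) and the probe at (406,140). The V-blocks span x 364–448 at y≈72 and 368–449 at y≈205. The plate's near corners are at (342,300) and (475,299), and the closed fingers are just below the plunger in the picture.

```bash
python3 - <<'E'
from h import *
np.set_printoptions(precision=1,suppress=True)
d=load('wrist');k=1.56;f=lambda p:(np.array(p,float)+.5)/k-.5
print('corn',onz(d,f([(342,300),(475,299),(331,0),(482,0)]),12))
print('plung',onz(d,f([(408,287)]),69),'probe',onz(d,f([(406,139)]),39.5))
print('V mouth ends',onz(d,f([(364,74),(448,74),(368,204),(449,204)]),54.6))
h,w=d['z_map'].shape
uv=np.stack(np.meshgrid(np.arange(w),np.arange(h)),-1).reshape(-1,2);Q=dep(d,uv)
m=(abs(Q[:,0]-525)<20)&(abs(Q[:,1]-255)<20)&(Q[:,2]>64)&(Q[:,2]<80);q=Q[m];print(m.sum(),q.mean(0),np.median(q[:,2]),(q.max(0)+q.min(0))/2)
m=(abs(Q[:,0]-523)<32)&(abs(Q[:,1]-165)<42)&(Q[:,2]>36.5)&(Q[:,2]<60)
for b in (1,-1):
  q=Q[m&(b*(Q[:,1]-165)>20)];print('V',len(q),np.percentile(q,2,0),np.percentile(q,98,0))
  root=q[q[:,2]<42];print(' root',root.mean(0))
E
```

```text
corn [[575.8 276.6  12. ]
 [475.5 280.6  12. ]
 [566.5  73.4  12. ]
 [467.9  78.   12. ]]
plung [[524.6 254.9  69. ]] probe [[521.7 164.6  39.5]]
V mouth ends [[544.7 127.   54.6]
 [494.9 129.4  54.6]
 [547.5 203.3  54.6]
 [496.4 205.8  54.6]]
764 [525.2 255.6  68.9] 69.08601770635732 [525.6 256.3  67.9]
V 654 [498.7 190.2  37.7] [546.9 202.9  56.1]
 root [522.8 196.5  39.6]
V 772 [496.9 126.9  37.6] [544.7 139.3  56.1]
 root [519.8 134.   39.7]
```

Emit:
servo_tool(
  plan=[
    [0.004,0.016,-0.15,0,0,0,0],
    [0,0,-0.15,0,0,0,0],
    [0,0,-0.15,0,0,0,0],
    [0,0,-0.06,0,0,0,0],
    [0,0,-0.02,0,0,0,0],
    [0,0,-0.02,0,0,0,0],
    [0,0,-0.02,0,0,0,0],
    [0,0,0,0,0,0,0],
    [0,0,0,0,0,0,0],
  ],
)

```text
clock: 2.82
position: [525.7, 256.2, 61.3]
ee_rot: [-0.691, 0.723, -0.0, 0.001]
contact_force: [-2.3, 2.9, 3.4]
gripper_width: 0.1
grasp_force: 2.0
```

Emit:
servo_tool(
  plan=[
    [0,0,-0.01,0,0,0,0],
    [0,0,-0.005,0,0,0,0],
    [0,0,-0.005,0,0,0,0],
    [0,0,0,0,0,0,0],
  ],
)

```text
clock: 3.32
position: [525.8, 256.2, 57.0]
ee_rot: [-0.691, 0.722, -0.0, 0.001]
contact_force: [-6.2, 0.7, 16.4]
gripper_width: -0.1
grasp_force: 8.3
```

Emit:
servo_tool(
  plan=[
    [0,0,-0.003,0,0,0,0],
    [0,0,0,0,0,0,0],
    [0,0,0.03,0,0,0,0],
    [0,0,0.03,0,0,0,0],
    [0,0,0.16,0,0,0,0.3],
    [0,0,0.16,0,0,0,0.7],
    [0,0.15,0.1,0,0,-0.0155,1],
    [0,0.16,0,0,0,-0.0155,1],
    [0,0.16,0,0,0,-0.0155,1],
    [0,0.16,0,0,0,-0.0155,1],
    [0,0.16,0,0,0,-0.0155,1],
    [0,0,0,0,0,0,1],
    [0,0,0,0,0,0,1],
  ],
)

```text
clock: 4.95
position: [525.0, 491.4, 195.9]
ee_rot: [-0.633, 0.774, -0.0, -0.002]
contact_force: [0.3, -0.9, 1.0]
gripper_width: 85.3
grasp_force: 0.0
```

```bash
python3 - <<'E'
from h import *
np.set_printoptions(precision=2,suppress=True)
d=grab('wrist'); save(d,'pics/w2.png',None,1.56)
s=d['state'];print(s['clock'],s['position'],s['ee_rot'],s['joints'],s['contact_force'],s['gripper_width'])
h,w=d['z_map'].shape
uv=np.stack(np.meshgrid(np.arange(w),np.arange(h)),-1).reshape(-1,2);Q=dep(d,uv)
m=(abs(Q[:,0]-525)<20)&(abs(Q[:,1]-255)<20)&(Q[:,2]>62)&(Q[:,2]<80);print('plunger',m.sum(),np.median(Q[m],0))
m=(abs(Q[:,0]-522)<35)&(abs(Q[:,1]-390)<60)&(Q[:,2]>30)&(Q[:,2]<60)
q=Q[m];print(len(q),q.mean(0),np.percentile(q[:,2],97))
c=q.mean(0);u,_,v=np.linalg.svd((q-c)[:,:2],full_matrices=False);a=v[0]*np.sign(v[0,1]);p=(q-c)[:,:2]@a;n=(q-c)[:,:2]@[a[1],-a[0]]
print(np.degrees(np.arctan2(a[1],a[0])),np.percentile(p,[0.5,99.5]),np.percentile(n,[1,99]))
E
```

```text
4.95 [524.96 491.39 195.87] [-0.63  0.77 -0.   -0.  ] [ 0.98  0.57  0.23 -0.   -1.23 -1.18] [ 0.27 -0.94  1.03] 85.33936794764647
plunger 0 [nan nan nan]
3275 [521.29 389.98  41.51] 45.001284495271925
77.78560043473432 [-45.86  51.47] [-12.18  12.85]
  return _methods._mean(a, axis=axis, dtype=dtype,
  ret = um.true_divide(
```

View pics/w2.png

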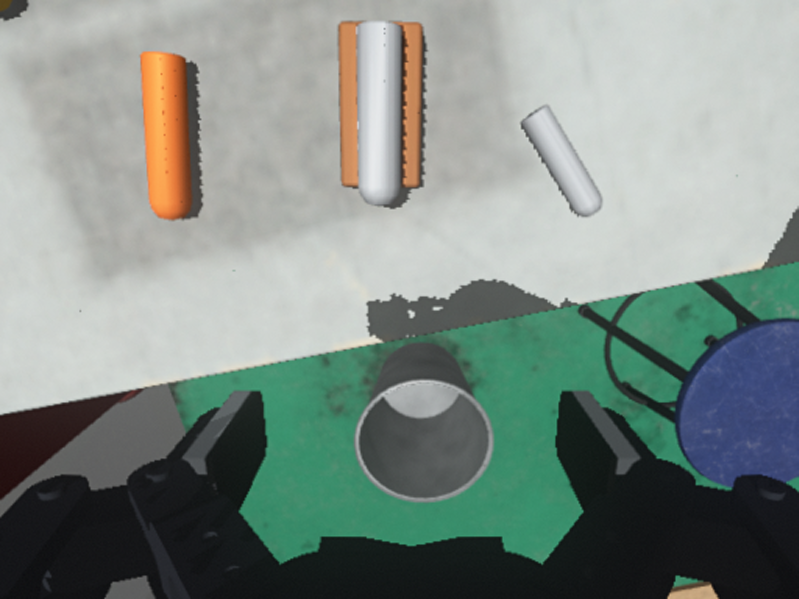

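The view shows the bar on its rest, with the butt edge centre at (380,22) and the nose tip at (380,206). The smaller grey bar is on the right at (562,160) and the orange one on the left.

```bash
python3 - <<'E'
from h import *
np.set_printoptions(precision=1,suppress=True)
d=load('wrist');k=1.56;f=lambda p:(np.array(p,float)+.5)/k-.5
n=onz(d,f([(379.5,206.5)]),31)[0];b=onz(d,f([(380,21)]),43)[0]
print(n,b,np.linalg.norm((n-b)[:2]),np.degrees(np.arctan2(n[1]-b[1],n[0]-b[0])))
print('axis mids',onz(d,f([(379.5,50),(380.5,170)]),40))
t=load('top');print(tri(d,f([(379.5,206.5)]),t,[(40.5/4.4-.5+110,115.5/4.4-.5+175)]))
E
```

```text
[533.2 442.8  31. ] [510.7 345.2  43. ] 100.12776798227829 77.02637501234841
axis mids [[514.1 358.8  40. ]
 [527.4 421.8  40. ]]
[[532.8 442.6  34. ]]
```

Emit:
servo_tool(
  plan=[
    [-0.007,-0.1685,0,0,0,-0.0075,1],
    [-0.007,-0.1685,0,0,0,0,1],
    [0,0,-0.15,0,0,0,1],
    [0,0,-0.15,0,0,0,1],
    [0,0,-0.15,0,0,0,1],
    [0,0,-0.08,0,0,0,1],
    [0,0,-0.05,0,0,0,1],
    [0,0,0,0,0,0,1],
  ],
)

```text
clock: 6.0
position: [520.9, 390.3, 23.0]
ee_rot: [-0.627, 0.779, -0.0, -0.001]
contact_force: [0.2, 0.4, 0.3]
gripper_width: 85.2
grasp_force: 0.0
```

Emit:
servo_tool(
  plan=[
    [0,0,-0.003,0,0,0,0.5],
    [0,0,0,0,0,0,0],
    [0,0,0,0,0,0,0],
    [0,0,0,0,0,0,0],
    [0,0,0,0,0,0,0],
    [0,0,0,0,0,0,0],
  ],
)

```text
clock: 6.75
position: [522.8, 392.0, 24.2]
ee_rot: [-0.627, 0.779, -0.0, 0.002]
contact_force: [4.9, -2.0, 4.4]
gripper_width: 23.5
grasp_force: 59.4
```

Emit:
servo_tool(
  plan=[
    [0,0,0,0,0,0,0.5],
    [0,0,0,0,0,0,0.6],
    [0.005,0,-0.008,0,0,0,0.6],
    [0,0,0,0,0,0,0.6],
  ],
)

```text
clock: 7.25
position: [522.1, 391.2, 19.4]
ee_rot: [-0.627, 0.779, -0.0, -0.001]
contact_force: [-0.1, 0.8, -0.1]
gripper_width: 51.4
grasp_force: 0.0
```

```bash
python3 - <<'E'
from h import *
np.set_printoptions(precision=2,suppress=True)
d=grab('wrist'); save(d,'pics/w3.png',(130,160,390,384),2.6)
s=d['state'];print(s['clock'],s['position'],s['contact_force'],s['gripper_width'])
E
```

```text
7.25 [522.08 391.21  19.45] [-0.11  0.82 -0.15] 51.40947332586996
```

View pics/w3.png

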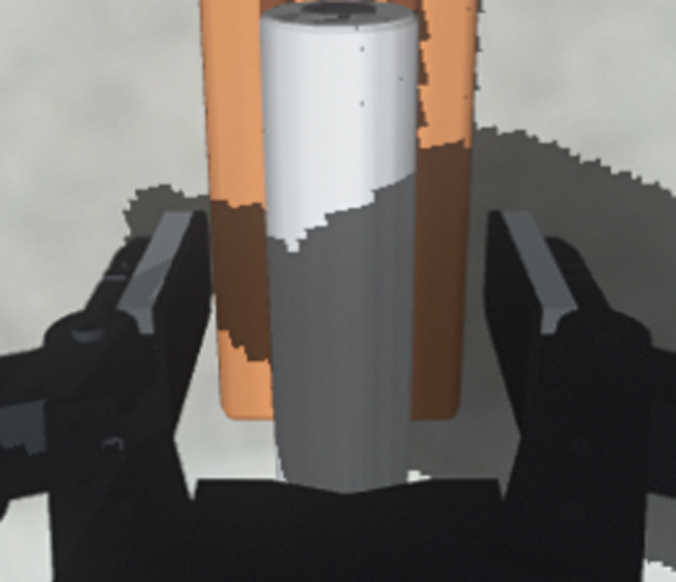

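The crop shows the bar centred between the open pads, at column 341 against a pad middle of 347. The pads are clear of the rest.

Emit:
servo_tool(
  plan=[
    [0,0,0,0,0,0,0],
    [0,0,0,0,0,0,0],
    [0,0,0,0,0,0,0],
    [0,0,0,0,0,0,0],
    [0,0,0,0,0,0,0],
  ],
)

```text
clock: 7.92
position: [523.1, 391.5, 21.1]
ee_rot: [-0.627, 0.779, -0.0, 0.001]
contact_force: [1.0, -1.5, 6.2]
gripper_width: 24.0
grasp_force: 63.5
```

Emit:
servo_tool(
  plan=[
    [0,0,0.03,0,0,0,0],
    [0,0,0.05,0,0,0,0],
    [0,0,0.1,0,0,0,0],
    [0,0,0,0,0,0,0],
  ],
)

```text
clock: 8.43
position: [523.7, 393.1, 77.1]
ee_rot: [-0.627, 0.779, 0.001, 0.003]
contact_force: [0.0, 1.4, -2.2]
gripper_width: 23.7
grasp_force: 59.1
```

```bash
python3 - <<'E'
from h import *
np.set_printoptions(precision=2,suppress=True)
d=grab('wrist'); save(d,'pics/w4.png',(130,130,390,350),2.6)
s=d['state'];print(s['clock'],s['position'],s['contact_force'],s['wrist_torque'],s['gripper_width'])
h,w=d['z_map'].shape
uv=np.stack(np.meshgrid(np.arange(w),np.arange(h)),-1).reshape(-1,2);Q=dep(d,uv)
a=np.array([.213,.977]);r=Q[:,:2]-[522.5,391.5];p=r@a;n=r@[a[1],-a[0]]
for lo,hi in((-45,-35),(-35,-25),(-25,-15)):
  m=(p>lo)&(p<hi)&(abs(n)<13)&(Q[:,2]>50)&(Q[:,2]<130);print(lo,m.sum(),np.percentile(Q[m,2],[50,90,97]),np.percentile(n[m],[2,98]))
m=(abs(n)<13)&(abs(p)<70)&(Q[:,2]>60)&(Q[:,2]<130);print('butt p',np.percentile(p[m],[.5,2]))
E
```

```text
8.425 [523.71 393.05  77.08] [ 0.    1.35 -2.24] [ 0.01 -0.07 -0.  ] 23.702877820644414
-45 1493 [ 98.88 100.54 101.08] [-12.01  11.33]
-35 1392 [ 98.89 100.65 101.13] [-12.09  11.5 ]
-25 1299 [ 99.   100.68 101.15] [-12.    11.46]
butt p [-46.37 -45.86]
```

View pics/w4.png

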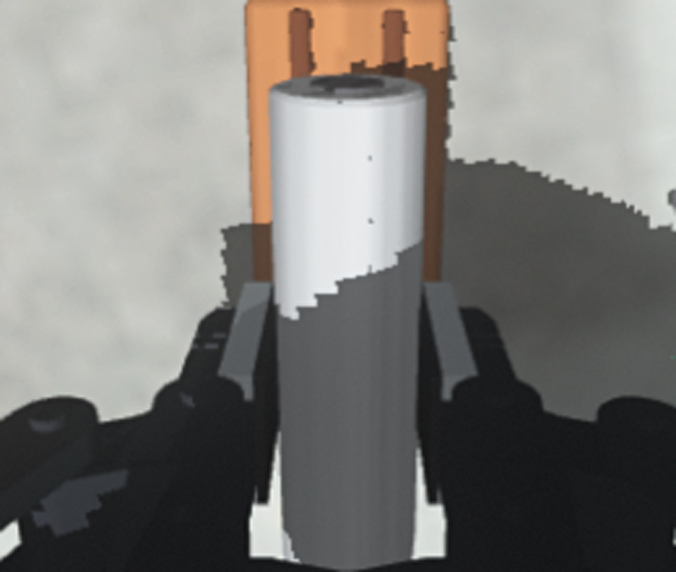

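The crop shows the bar lifted clear and level between the pads, with the butt end at (347,85) and the empty rest behind it.

Emit:
servo_tool(
  plan=[
    [0,-0.04,0.11,0,0,0,0],
    [-0.002,-0.18,0,0,0,0.03,0],
    [-0.002,-0.18,0,0,0,0.03,0],
    [-0.002,-0.18,0,0,0,0.0275,0],
    [0,-0.15,0,0,0,0,0],
    [0,-0.028,-0.05,0,0,0,0],
    [0,0,-0.1,0,0,0,0],
    [0,0,0,0,0,0,0],
    [0,0,0,0,0,0,0],
  ],
)

```text
clock: 9.6
position: [520.9, 164.2, 62.2]
ee_rot: [-0.693, 0.721, -0.0, -0.0]
contact_force: [-0.4, -0.5, -2.6]
gripper_width: 24.1
grasp_force: 59.3
```

```bash
python3 - <<'E'
from h import *
np.set_printoptions(precision=2,suppress=True)
d=grab('wrist'); save(d,'pics/w5.png',(120,20,400,300),2.1)
grab('top')
s=d['state'];print(s['clock'],s['position'],s['ee_rot'],s['contact_force'],s['wrist_torque'],s['gripper_width'])
h,w=d['z_map'].shape
uv=np.stack(np.meshgrid(np.arange(w),np.arange(h)),-1).reshape(-1,2);Q=dep(d,uv)
m=(abs(Q[:,0]-521)<35)&(Q[:,2]>70)&(Q[:,2]<100)&(Q[:,1]>100)&(Q[:,1]<148);q=Q[m]
for lo,hi in((115,125),(125,135),(135,145)):
  g=q[(q[:,1]>lo)&(q[:,1]<hi)];print(lo,len(g),np.percentile(g[:,0],[2,98]).mean(),np.percentile(g,97,0))
print('butt',np.percentile(q[:,1],[.5,2]))
m=(abs(Q[:,0]-521)<35)&(abs(Q[:,1]-132)<9)&(Q[:,2]>50)&(Q[:,2]<58);g=Q[m];print('V block near top',len(g),np.percentile(g,[1,99],0))
t=load('top');Q=dep(t,uv);m=(abs(Q[:,0]-525)<25)&(abs(Q[:,1]-257)<25)&(Q[:,2]>63)&(Q[:,2]<80);print('plunger top',m.sum(),np.median(Q[m],0) if m.any() else 0)
E
```

```text
9.6 [520.9  164.24  62.22] [-0.69  0.72 -0.   -0.  ] [-0.36 -0.54 -2.59] [ 0.02 -0.09  0.  ] 24.111263293236604
115 1576 518.1870279411297 [529.55 124.67  86.33]
125 1432 518.489305990067 [530.02 134.64  86.51]
135 1334 518.9069723493576 [530.33 144.61  86.49]
butt [116.35 116.59]
V block near top 1112 [[495.88 125.7   50.2 ]
 [545.4  139.3   56.47]]
plunger top 0 0
```

View pics/w5.png

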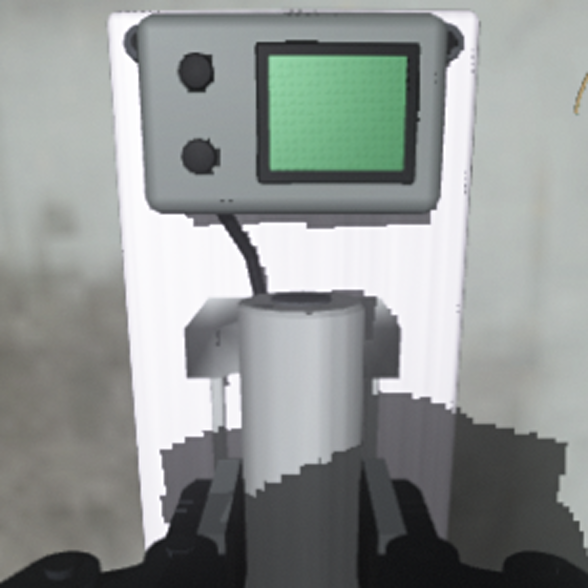

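The crop shows the bar above the near V-block. The bar's centre is at column 302 and the block's at 293, so it needs about 2 mm in +x. The butt sticks out evenly past the block, towards the readout box.

Emit:
servo_tool(
  plan=[
    [0.007,0.004,0,0,0,0,0],
    [0,0,-0.02,0,0,0,0],
    [0,0,-0.015,0,0,0,0],
    [0,0,-0.01,0,0,0,0],
    [0,0,0,0,0,0,0],
  ],
)

```text
clock: 10.32
position: [522.5, 165.0, 48.2]
ee_rot: [-0.693, 0.721, 0.0, -0.0]
contact_force: [0.3, 0.6, -2.1]
gripper_width: 23.9
grasp_force: 59.3
```

Emit:
servo_tool(
  plan=[
    [0,0,-0.004,0,0,0,0],
    [0,0,-0.004,0,0,0,0],
    [0,0,-0.004,0,0,0,0],
    [0,0,0,0,0,0,0],
  ],
)

```text
clock: 10.82
position: [522.8, 165.2, 45.0]
ee_rot: [-0.693, 0.721, -0.0, 0.0]
contact_force: [-0.2, 0.2, -3.4]
gripper_width: 24.2
grasp_force: 59.4
```

Emit:
servo_tool(
  plan=[
    [0,0,-0.002,0,0,0,0],
    [0,0,-0.002,0,0,0,0],
    [0,0,0,0,0,0,0],
    [0,0,0,0,0,0,0],
  ],
)

```text
clock: 11.32
position: [523.1, 165.3, 44.5]
ee_rot: [-0.693, 0.721, -0.0, 0.0]
contact_force: [-1.9, -0.5, 5.1]
gripper_width: 23.7
grasp_force: 60.0
```

Emit:
servo_tool(
  plan=[
    [-0.001,0,-0.001,0,0,0,0],
    [0,0,-0.001,0,0,0,0],
    [0,0,0,0,0,0,0],
    [0,0,0,0,0,0,0],
  ],
)

```text
clock: 11.82
position: [523.1, 165.4, 44.4]
ee_rot: [-0.693, 0.721, -0.0, 0.001]
contact_force: [-1.4, -1.1, 8.3]
gripper_width: 23.9
grasp_force: 60.5
```

```bash
python3 - <<'E'
from h import *
np.set_printoptions(precision=2,suppress=True)
d=grab('wrist');c=grab('scene')
s=d['state'];print(s['clock'],s['position'],s['ee_rot'],s['contact_force'],s['wrist_torque'])
h,w=d['z_map'].shape
uv=np.stack(np.meshgrid(np.arange(w),np.arange(h)),-1).reshape(-1,2);Q=dep(d,uv)
m=(abs(Q[:,0]-521)<35)&(Q[:,2]>56)&(Q[:,2]<80)&(Q[:,1]>100)&(Q[:,1]<148);q=Q[m]
for lo in(116,121,126,131,136):
  g=q[(q[:,1]>lo)&(q[:,1]<lo+5)];print(lo,len(g),np.percentile(g[:,0],[2,98]).mean(),np.percentile(g[:,2],97))
print('butt',np.percentile(q[:,1],[.5,2]))
m=(abs(Q[:,0]-521)<35)&(abs(Q[:,1]-132)<9)&(Q[:,2]>50)&(Q[:,2]<56.5);g=Q[m];print('V',np.percentile(g,[1,99],0))
Q=dep(c,uv);m=(abs(Q[:,0]-525)<25)&(abs(Q[:,1]-257)<25)&(Q[:,2]>45)&(Q[:,2]<80);print('plunger',m.sum(),np.percentile(Q[m,2],[50,80,95]) if m.any() else 0)
save(c,'pics/s2.png',(190,120,310,210),6.5)
E
```

```text
11.825 [523.14 165.35  44.44] [-0.69  0.72 -0.    0.  ] [-1.45 -1.12  8.34] [-0.34  0.53 -0.07]
116 741 520.267953877513 68.63101128669565
121 746 520.4329575653917 68.8675354670809
126 741 520.6177653252223 68.79101655840633
131 733 517.4285414232854 68.7675806556341
136 690 520.8756813193294 68.79335813601216
butt [117.46 117.8 ]
V [[495.9  125.8   50.26]
 [545.38 139.34  56.23]]
plunger 19 [46.61 66.48 69.37]
```

View pics/s2.png

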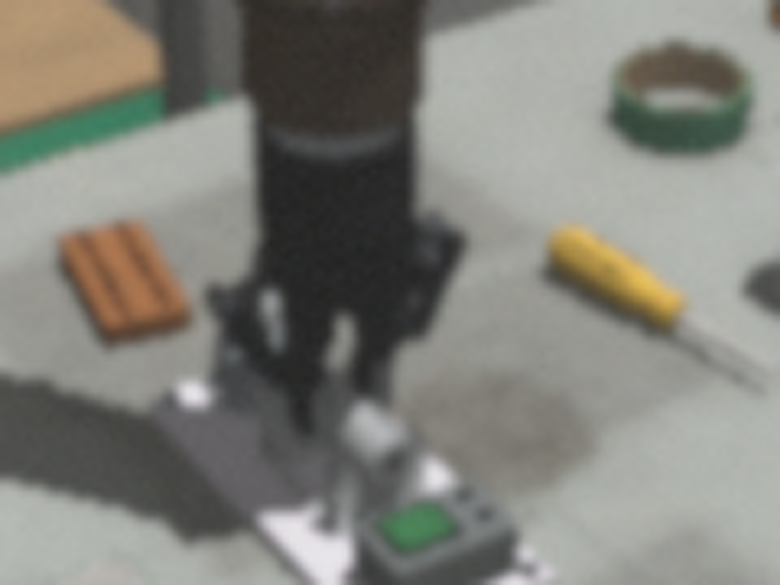

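The scene crop shows the bar lying in the V-blocks, held by the gripper with the butt at (375,430), and an empty rest at (125,280). The depth data agree: the bar's top is at 68 mm, level, and centred in the groove.

Emit:
servo_tool(
  plan=[
    [0,0,-0.001,0,0,0,0],
    [0,0,-0.001,0,0,0,0],
    [0,0,-0.001,0,0,0,0],
    [0,0,0,0,0,0,0],
    [0,0,0,0,0,0,0],
  ],
)

```text
clock: 12.55
position: [523.2, 165.4, 44.4]
ee_rot: [-0.693, 0.721, -0.001, 0.001]
contact_force: [-3.9, -0.4, 12.7]
gripper_width: 23.7
grasp_force: 61.1
```

Emit:
servo_tool(
  plan=[
    [-0.002,0,0,0,0,0,0],
    [0,0,0,0,0,0,0],
    [0,0,0,0,0,0,0],
    [0,0,0,0,0,0,0],
    [0,0,0,0,0,0,0],
    [0,0,0,0,0,0,0],
  ],
)

```text
clock: 13.3
position: [523.1, 165.4, 44.4]
ee_rot: [-0.693, 0.721, -0.001, 0.001]
contact_force: [-1.7, -1.8, 12.5]
gripper_width: 24.1
grasp_force: 61.1
```

Steady at about 12.5 N (about 15 N on the V faces with the bar's weight). I'm handing it in.

```bash
python3 -c "
from bench import arm
print(arm.job_done())"
```

```text
the job is handed in; nothing more can be done
None
```

I pushed the plunger down to its stop and let it go, then laid the tone bar centred and level in the V-blocks and handed in at 13.3 s with the gripper still pressing it at about 12.5 N; the arm mostly hid the plunger afterwards, so its return up rests on only a few depth readings near 69 mm.

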